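# Refit the filter cassette in the bench dust extractor

## Task

Draw the filter cassette out of its plywood storage sleeve and slide it, rounded nose first and standing on edge, fully home into the slot of the bench dust extractor, so that its collar sits flat against the housing. Only then swing the clamp lever on top of the extractor into the middle one of its three notches and let go. Keep the cassette upright and leave the other things on the bench where they are.

Things in the scene. Friction and masses are not known exactly. Their poses are not given: they have to be found in the camera images.
- cassette: Filter cassette, a slab standing on its long edge, 170 mm long, 0.3 kg. Along its x: black grip tongue 14 thick x 70 tall, x -66 to -6 mm; black collar 40 wide x 76 tall, x -6 to 0; aluminium body 24 thick x 70 tall, x 0 to 104, nose rounded (radius 12 in plan). Origin: at its underside, middle of the collar's nose-side face; x to the nose, z up. Starts in the sleeve, nose end 57 to 64 mm out.
- cassette_nose (a point): Tip of the cassette's rounded nose at its underside, axes as the cassette.
- sleeve_mouth (a point): Centre of the open end, at bench level, of the fixed plywood storage sleeve: 122 mm long, 54 wide (86 over its 6 mm thick feet), 85 tall; inside 46 wide, 81 tall, no floor. The sleeve lies on the -x side of this point; the cassette is drawn out along +x. z up.
- slot_mouth (a point): Centre of the slot's mouth at bench level, in the end face of the fixed grey dust extractor (250 mm long, 130 wide, 90 tall). x points into the slot, z up. Slot 27 mm wide, 74 high, 115 deep, floored by the bench; its roof is open from 25 to 88 mm past the mouth. Cassette home: collar against the end face, its origin at this point, axes agreeing.
- clamp_lever (a joint): Angle of the clamp lever on top of the extractor, rad, growing counter-clockwise seen from above, 0 to 1.75. Notches at 0 (released, nearest the slot mouth), 0.85 (middle: clamped) and 1.70 (third). Stiff friction hinge, about 0.15 N m; it stays where it is left and does not snap in.
- lever_pivot (a point): On the lever's vertical hinge axis, at the extractor's top (90 mm up, 160 mm from the mouth on the slot's centre line). Its axes agree with those of slot_mouth; the lever's arm points at angle -2.42 rad + joint value from x, about z.
- lever_knob (a point): Centre of the top of the lever's upright black knob: 22 mm across, its graspable part 35 mm tall below this point, 92 mm from the hinge axis, 149 mm above the bench.
- lock_notch (a point): The middle notch, a gap in the toothed steel rim (52 mm from the hinge axis, rim top 101 mm above the bench), with a small raised bar just outside it.
- screw_jar: Bystander: closed glass jar with a steel lid, 64 mm across, 85 mm tall; origin under its centre.
- spray_can: Bystander: upright can, 58 mm across, 150 mm tall; origin under its centre.
- offcut: Bystander: wooden offcut 140 x 55 x 30 mm lying flat; origin under its centre.
- tape_roll: Bystander: black roll lying flat, 70 mm across, 20 mm tall; origin under its centre.
- wrench: Bystander: steel spanner lying on the bench; origin under its middle.
- parts_tray: Bystander: grey open parts tray 160 x 110 x 45 mm; origin under its centre.
Things that resemble listed ones, but are neither listed nor needed, are in the scene too. What is shaped like the cassette but orange is not meant.

How it is judged:
On the way, in this order (a step that is already met when the one before it is completed fails the run):
1. the cassette is fully home in the slot, the lever still short of the middle notch (x of cassette_nose in the frame of slot_mouth above 0.1 m and y of cassette_nose in the frame of slot_mouth between -0.004 and 0.004 m and angle between the x axis of cassette and the x axis of slot_mouth, either way round below 0.06 rad and angle between cassette's own z axis and vertical below 0.08 rad and value of joint clamp_lever below 0.6 rad), for 0.2 s.
2. the lever is in the middle notch, the cassette still home (x of cassette_nose in the frame of slot_mouth above 0.1 m and y of cassette_nose in the frame of slot_mouth between -0.004 and 0.004 m and angle between the x axis of cassette and the x axis of slot_mouth, either way round below 0.06 rad and angle between cassette's own z axis and vertical below 0.08 rad and value of joint clamp_lever between 0.75 and 0.95 rad), for 0.2 s.
At the end, for the whole second after the job is handed in: The cassette stands in the slot nose first with its nose tip at least 100 mm inside the mouth (fully home is 104 mm), within 4 mm of the centre line, within 0.06 rad of the slot's direction and upright within 0.08 rad, at rest; the clamp lever is within 0.10 rad of the middle notch (0.85 rad) (all of step 2 and linear speed of cassette below 0.01 m/s); the robot touches nothing.
It fails at once if the cassette is tipped over (more than 0.6 rad) (angle between cassette's own z axis and vertical above 0.6 rad).
It fails at once if one of the other loose things on the bench is moved by more than 40 mm (distance of any of screw_jar, spray_can, offcut, tape_roll, wrench, parts_tray from where it was at the start of the episode above 0.04 m).
It also fails if it takes over 72 s, if anything falls off the work surface, if the arm or the gripper's body presses on something with over 40 N, if the wrist force passes 120 N, or if a joint passes its speed limit or range.

## Robot

A 7-joint arm with a two-finger parallel gripper is mounted at the origin on the work surface. World frame = base frame: x ahead of the robot, y to its left, z up, the work surface at z = 0. Lengths are in m, angles in rad, forces in N, time in s.
With the tool pointing down it reaches from about 0.425 to 0.925 m from the base axis. Payload 6.8 kg.
Tool frame: the origin (TCP) lies midway between the tips of the shut fingers; the grasp point (between the pads) lies 19 mm behind it (bot.pinch_z is the distance from the TCP to the grasp point, in m); z points along the fingers, y is the line along which they close (so a half turn about z gives the same grasp; the last joint's range is limited). The gripper opens to 85 mm and grips with 20 to 120 N. Pads are 22 mm wide; open, the fingers measure 114 mm over their backs; the gripper's body (76 mm by 85 mm) begins 54 mm behind the grasp point. The pads swing forward as they close: fully open they stand 13 mm farther back than shut.
Start: joints at [1.083, 0.477, 0.022, 1.555, -0.011, 1.109, -0.083], TCP at [0.25, -0.627, 0.231] pointing down, gripper open.
Joint ranges: [-2.96, 2.96], [-0.34, 2.1], [-1.41, 1.46], [0.24, 2.44], [-1.37, 4.51], [0.17, 1.92], [-2.96, 2.96]. Speed limits (rad/s): [2.39, 2.39, 3.14, 3.14, 3.14, 3.14, 3.14].

## Interface

Orientations are given as a unit quaternion [w, x, y, z].
In Python, from station import bot, imaging gives the robot as it stands. The module is installed in compiled form; this text tells all that it offers.
- The arm moves only by the tool carry_out, never from a script. Its argument "targets" is a list of rows, each a list of 5 numbers: the shift along the tool's x, y, z in cm, then the turn about the tool's z in degrees, then the opening, from -1 (shut) to 1 (fully open). In form: [[x, y, z, yaw, gripper], ...]. A call has 1 to 12 rows; each row shifts and turns the commanded pose from where the row before left it, along the tool's axes as they then stand; what a row does not reach is not made up. A row lasts 1/10 s, in which the tool goes at most 50 mm and 8.59 degrees, less where a joint would pass 70% of its speed; a pose out of reach is approached as far as the arm can. A call is refused whole if a number of a shift passes 5 or a number of a turn 8.59, either way. A call with a gripper value outside its range is refused whole. The fingers move at their own pace and stop on an object; "force" is the grip in N (left out, the last holds). Time passes only in rows, so rows that do not move let the fingers close. It gives the time, the measured TCP pose, the force, the opening and the grip force at its end, in the units of the state.
- bot.get_obs(): the state, without advancing time (a new reading comes with each control period).
- imaging.read_camera(name): name is "scene" or "top" or "wrist"; returns the picture (480x640x3 uint8, red, green, blue); there is no depth.
- imaging.calibration(name): a dict with "fx", "fy", "cx", "cy" (pixels), "k1" (the pictures are not rectified: a ray, as slopes to the right and down, at radius r is drawn at 1 + k1 r^2 times it, then the intrinsics apply), "extrinsics" (4x4, takes a point from world to camera coordinates). Camera axes: x right, y up, looking along -z (the intrinsics and any distortion apply to the point x, -y, -z); pixel columns grow to the right and rows downward; lengths in m; the calibration is good to about 2 mm. A picture is of the moment at which its call begins: read the wrist's pose just before it. calibration takes no time and is no camera call; for the wrist camera it gives the pose at the moment of the call.
- bot.hand_in(): hands the job in; it is judged then, once.
The state is a dict: "t": time; "q": joint angles; "joint_vel": joint speeds; "joint_torque": joint torques, N m; "eef_pos": TCP position; "tool_rot": TCP orientation; "contact_force": force on the tool from outside, world axes, zero at the start; "torque": the same for the moment, N m; "gripper_width": opening from 0.0 (shut) to 1.0 (fully open); "grasp_force": force on a finger pad.
Only numpy, scipy, OpenCV 4.12 (cv2) and the standard library are available. Lean on these libraries where they do the work, as an engineer would, in place of code of your own. Each camera call takes 0.05 s, during which the arm holds its last target. There are 200 camera calls.

## Working session

There is one attempt and no reset: what is moved stays moved. The work goes in short steps, Python scripts to look and compute and a tool call to move; the robot and the scene stay as the last step left them, time stands still between calls to the robot, and variables do not carry over. Pictures are saved under pics/ and viewed, at most 10 in all, crops included, and the job is handed in when it is done.

Besides the shell and the picture viewer there is one more tool, called after "Call:" as name(argument=value, ...) on one line, values as JSON. carry_out: Moves the arm, as the interface text tells. Its arguments: {"type":"object","properties":{"targets":{"type":"array"},"force":{"type":"number"}},"required":["targets"]}

```bash
mkdir -p pics; python3 - <<'E'
from station import bot, imaging
import cv2
for n in ("scene","top"):
    im=imaging.read_camera(n); cv2.imwrite(f"pics/{n}0.png",im[:,:,::-1])
    c=imaging.calibration(n); print(n,c)
o=bot.get_obs(); print(o, bot.pinch_z)
E
```

```text
scene {'fx': 436.08153816275694, 'fy': 436.08153816275694, 'cx': 314.1637596160599, 'cy': 234.5087777833436, 'k1': -0.06644275150996579, 'extrinsics': array([[ 0.53904838,  0.84224119, -0.00752426, -0.23967093],
       [-0.60248305,  0.39181109,  0.69534038,  0.30255567],
       [ 0.5885924 , -0.37028887,  0.71864118, -1.54516547],
       [ 0.        ,  0.        ,  0.        ,  1.        ]])}
top {'fx': 452.8238417445159, 'fy': 452.8238417445159, 'cx': 322.9868140861126, 'cy': 237.46680928311855, 'k1': -0.054259494008330585, 'extrinsics': array([[ 0.0156042 , -0.99976146,  0.01528172, -0.10203588],
       [ 0.99511409,  0.01701822,  0.09725391, -0.56098097],
       [-0.09749078,  0.01368949,  0.99514227, -0.99754375],
       [ 0.        ,  0.        ,  0.        ,  1.        ]])}
{'t': 0.1, 'q': array([ 1.08293463,  0.47772569,  0.02235765,  1.55633433, -0.0114761 ,
        1.10931319, -0.08313992]), 'joint_vel': array([-0.00121249, -0.00309523,  0.00068841, -0.00336089,  0.00166422,
        0.00108718, -0.00185346]), 'joint_torque': array([ 3.55547956e-03, -5.97758853e+01,  1.61294281e+00, -2.81954759e+01,
        1.26905070e-02,  5.05031276e-03,  3.21856044e-05]), 'eef_pos': array([ 0.25000071, -0.62642679,  0.23042542]), 'tool_rot': array([-7.93936804e-04,  9.82028507e-01,  1.88730836e-01, -2.28209113e-04]), 'contact_force': array([-1.08312187, -0.34442745, -0.89434308]), 'torque': array([-0.00331259,  0.00773109,  0.00529352]), 'grasp_force': 0.0, 'gripper_width': 0.9990515797803061} 0.0187
```

View pics/top0.png

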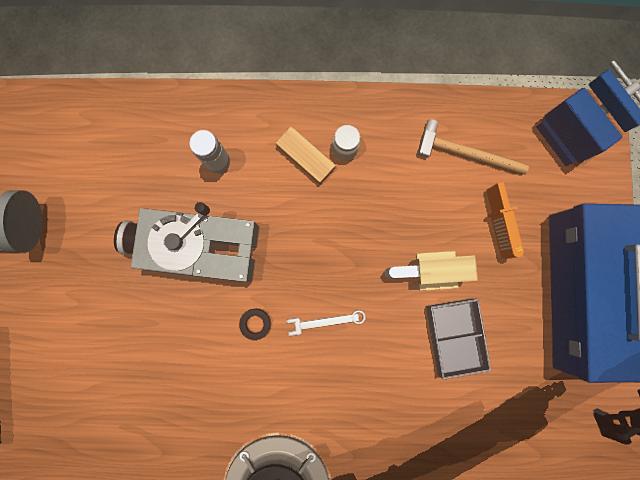

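View pics/scene0.png

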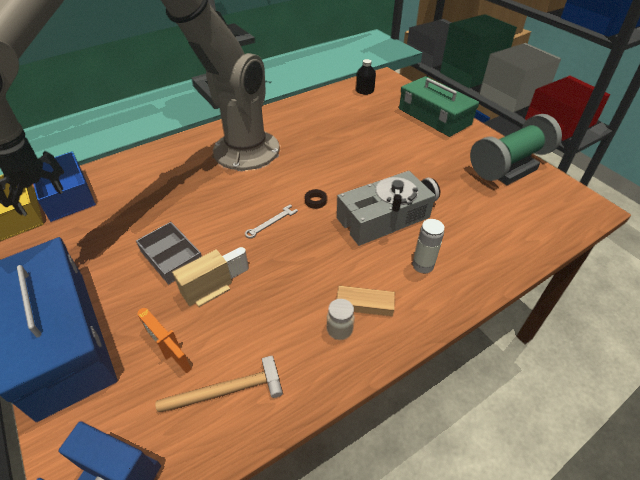

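The top view shows the sleeve at about (447,270), with the cassette nose poking out on its left at (388,272). The extractor is at (195,243), its mouth end at about (255,252), and the lever knob at (202,209). The scene view agrees. The slot direction is roughly world +y, as is the draw-out direction.

```bash
cat > h.py <<'E'
import numpy as np, cv2
from station import bot, imaging
from scipy.spatial.transform import Rotation as Ro
def shot(n,f):
    c=imaging.calibration(n); im=imaging.read_camera(n); cv2.imwrite(f"pics/{f}.png",im[:,:,::-1]); np.savez(f"pics/{f}.npz",**c); return c
def px2w(c,uv,z):
    K=np.array([[c['fx'],0,c['cx']],[0,c['fy'],c['cy']],[0,0,1.]])
    uv=np.atleast_2d(np.array(uv,float)); E=c['extrinsics']
    s=cv2.undistortPoints(uv.reshape(-1,1,2),K,np.array([c['k1'],0,0,0.]))[:,0]
    d=np.c_[s[:,0],-s[:,1],-np.ones(len(s))]@E[:3,:3]; o=-E[:3,:3].T@E[:3,3]
    return o+d*((z-o[2])/d[:,2])[:,None]
def w2px(c,p):
    E=c['extrinsics']; q=np.atleast_2d(p)@E[:3,:3].T+E[:3,3]
    x,y=-q[:,0]/q[:,2],q[:,1]/q[:,2]; k=1+c['k1']*(x*x+y*y)
    return np.c_[c['fx']*x*k+c['cx'],c['fy']*y*k+c['cy']]
def R(): 
    o=bot.get_obs(); return o['eef_pos'],Ro.from_quat(o['tool_rot'],scalar_first=True)
def delta(pos,fdir=None):
    """needed: shift in tool axes (cm) and yaw (deg) to align tool y with normal of fdir"""
    p,r=R(); print('tcp',p.round(4),'shift cm',(r.inv().apply(np.array(pos)-p)*100).round(2))
    x=r.as_matrix()[:,0]; print('tool x heading deg',np.degrees(np.arctan2(x[1],x[0])).round(2), 'tilt',np.degrees(np.arccos(-r.as_matrix()[2,2])).round(2))
E
python3 - <<'E'
from h import *
c=imaging.calibration('top')
print('nose',px2w(c,[(388,272)],.07),'sleeve',px2w(c,[(417,253),(417,288),(477,256),(477,280)],.085))
print('ext corners',px2w(c,[(257,221),(251,283),(138,208),(133,272)],.09),'pivot',px2w(c,[(174,241)],.1),'knob',px2w(c,[(202,209)],.149))
w=imaging.calibration('wrist');E=w['extrinsics'];p,r=R()
print('cam in tool',r.inv().apply(-E[:3,:3].T@E[:3,3]-p), 'view dir in tool',r.inv().apply(-E[2,:3]),'cam right in tool',r.inv().apply(E[0,:3]),w['fx'],w['k1'])
print(r.as_matrix().round(3)); delta([.46,-.3,.25])
E
```

```text
nose [[ 0.48580523 -0.23412258  0.07      ]] sleeve [[ 0.52699659 -0.29411676  0.085     ]
 [ 0.45234739 -0.29389041  0.085     ]
 [ 0.52254802 -0.42464182  0.085     ]
 [ 0.47099311 -0.4238543   0.085     ]]
ext corners [[0.58939525 0.04930959 0.09      ]
 [0.45758358 0.05809569 0.09      ]
 [0.61331308 0.30638318 0.09      ]
 [0.47608854 0.30954521 0.09      ]] pivot [[0.54269293 0.22175529 0.1       ]] knob [[0.60403673 0.15278985 0.149     ]]
cam in tool [ 7.52851293e-02  1.12917681e-04 -1.42501001e-01] view dir in tool [-2.93114751e-01 -5.37386670e-04  9.56077117e-01] cam right in tool [2.73932374e-04 9.99999754e-01 6.46056836e-04] 429.62670462429026 -0.007179308351909709
[[ 0.929  0.371 -0.001]
 [ 0.371 -0.929  0.001]
 [-0.    -0.002 -1.   ]]
tcp [ 0.25   -0.6264  0.2304] shift cm [ 31.6  -22.54  -1.93]
tool x heading deg 21.76 tilt 0.09
```

Call:
carry_out(targets=[[0, 0, -0.5, -8.5, 1], [0, 0, -0.5, -8.5, 1], [0, 0, -0.5, -8.5, 1], [0, 0, -0.5, -8.5, 1], [0, 0, -0.5, -8.5, 1], [0, 0, -0.5, -8.5, 1], [0, 0, -0.5, -8.5, 1], [0, 0, -0.5, -8.5, 1], [0, 0, 0, 0, 1]])

```text
t: 1.0
eef_pos: [0.2502, -0.6271, 0.2715]
tool_rot: [0.0, 0.708, 0.706, 0.0]
contact_force: [-0.4, -0.0, -0.1]
gripper_width: 1.002
grasp_force: 0.0
```

Call:
carry_out(targets=[[3.5, 2, 0, 0, 1], [3.5, 2, 0, 0, 1], [3.5, 2, 0, 0, 1], [3.5, 2, 0, 0, 1], [3.5, 2, 0, 0, 1], [3.5, 2, 0, 0, 1], [3.5, 2, 0, 0, 1], [3.5, 2, 0, 0, 1], [3.5, 2, 0, 0, 1], [3.5, 2, 0, 0, 1], [3.5, 2, 0, 0, 1], [3, 1.5, 0, 0, 1]])

```text
t: 2.2
eef_pos: [0.4877, -0.2105, 0.271]
tool_rot: [-0.0, 0.71, 0.704, 0.0]
contact_force: [0.4, -0.6, 0.0]
gripper_width: 1.003
grasp_force: 0.0
```

Call:
carry_out(targets=[[0, 0, 0, 0, 1], [0, 0, 0, 0, 1], [0, 0, 0, 0, 1]])

```text
t: 2.5
eef_pos: [0.4862, -0.2141, 0.2709]
tool_rot: [-0.0, 0.71, 0.704, -0.0]
contact_force: [0.3, -0.1, 0.5]
gripper_width: 0.999
grasp_force: 0.0
```

```bash
python3 - <<'E'
from h import *
delta([.486,-.21,.27]); shot('wrist','w1')
E
```

```text
tcp [ 0.4862 -0.2141  0.2709] shift cm [ 0.41 -0.03  0.09]
tool x heading deg 89.56 tilt 0.05
```

View pics/w1.png

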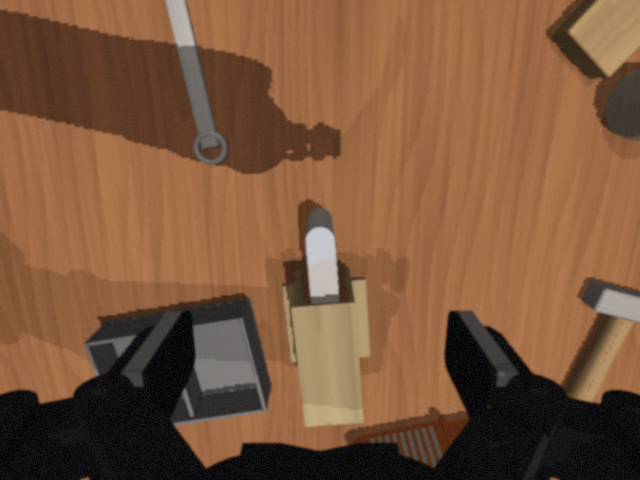

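The wrist view shows the cassette top with its nose tip at (320,227). Its left edge runs from (306,240) to (311,303) and its right edge from (334,240) to (339,300). The sleeve roof's front edge runs from (293,307) to (354,303).

```bash
python3 - <<'E'
from h import *
c=np.load('pics/w1.npz')
im=cv2.imread('pics/w1.png').astype(int)
m=(im.min(2)>110)&(im.max(2)-im.min(2)<60)
L,Rr=[],[]
for v in range(246,292,4):
    u=np.where(m[v,290:360])[0]+290
    if len(u): L.append((u[0]-.5,v)); Rr.append((u[-1]+.5,v))
print(L[0],Rr[0],L[-1],Rr[-1])
a,b=px2w(c,L,.07),px2w(c,Rr,.07); mid=(a+b)/2
print('width',np.linalg.norm(a-b,axis=1).round(4)); k=np.polyfit(mid[:,1],mid[:,0],1)
print('dir deg',90-np.degrees(np.arctan(k[0])), 'mid', mid[[0,-1]].round(4))
n=px2w(c,[(320,227)],.07)[0]; print('nose',n, 'centre x at y=-.25',np.polyval(k,-.25))
print('sleeve front',px2w(c,[(293,307),(354,303)],.085),'back',px2w(c,[(304,427),(363,422)],.085))
d=np.array([k[0],1,0]);d/=np.linalg.norm(d);d*=np.sign(d[1])
g=np.array([np.polyval(k,n[1]),n[1],.03])-d*.028; delta(g)
E
```

```text
(np.float64(305.5), 246) (np.float64(335.5), 246) (np.float64(309.5), 290) (np.float64(338.5), 290)
width [0.0253 0.0262 0.0263 0.0255 0.0256 0.0248 0.0257 0.0258 0.025  0.0406
 0.026  0.0252]
dir deg 96.6558803023008 mid [[ 0.4871 -0.2534  0.07  ]
 [ 0.4899 -0.2937  0.07  ]]
nose [ 0.48682147 -0.23677676  0.07      ] centre x at y=-.25 0.48634402226009493
sleeve front [[ 0.4636167  -0.30239149  0.085     ]
 [ 0.51493108 -0.29903292  0.085     ]] back [[ 0.4706594  -0.42506642  0.085     ]
 [ 0.52520952 -0.41980353  0.085     ]]
tcp [ 0.4862 -0.2143  0.271 ] shift cm [-5.02  0.24 24.1 ]
tool x heading deg 89.55 tilt 0.05
```

Call:
carry_out(targets=[[-2.5, -0.1, 1, -4.5, 1], [-2.5, -0.1, 3, 0, 1], [0, 0, 4, 0, 1], [0, 0, 4, 0, 1], [0, 0, 4, 0, 1], [0, 0, 4, 0, 1], [0, 0, 2, 0, 1], [0, 0, 1, 0, 1], [0, 0, 1, 0, 1], [0, 0, 0, 0, 1], [0, 0, 0, 0, 1]])

```text
t: 3.65
eef_pos: [0.4873, -0.2634, 0.0322]
tool_rot: [0.001, 0.681, 0.733, 0.0]
contact_force: [0.3, 0.5, -1.1]
gripper_width: 1.002
grasp_force: 0.0
```

```bash
python3 - <<'E'
from h import *
delta([.488,-.2647,.030]); shot('wrist','w2')
E
```

```text
tcp [ 0.4873 -0.2634  0.0322] shift cm [-0.13  0.06  0.22]
tool x heading deg 94.23 tilt 0.09
```

View pics/w2.png

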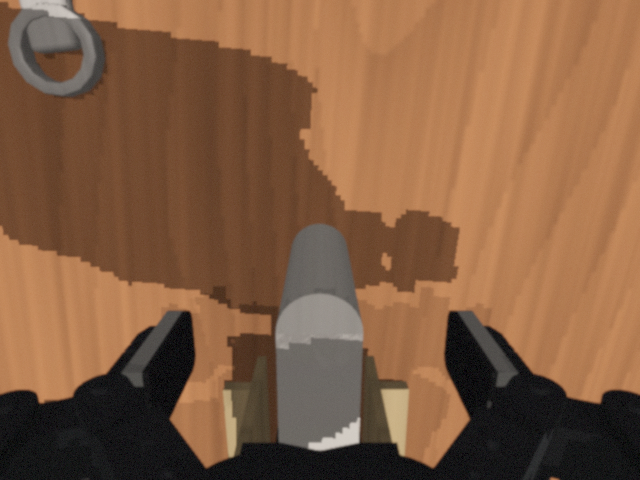

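The cassette sits centred between the open fingers: nose centre at u≈319, fingers symmetric about 319. I'll grip it and draw it out.

Call:
carry_out(targets=[[0, 0, 0, 0, -0.7], [0, 0, 0, 0, -1], [0, 0, 0, 0, -1], [0, 0, 0, 0, -1], [0, 0, 0, 0, -1], [0, 0, 0, 0, -1], [0, 0, 0, 0, -1], [0, 0, 0, 0, -1]], force=45)

```text
t: 4.5
eef_pos: [0.487, -0.2629, 0.0315]
tool_rot: [0.0, 0.68, 0.733, 0.0]
contact_force: [-0.5, 0.9, 5.7]
gripper_width: 0.278
grasp_force: 45.1
```

Call:
carry_out(targets=[[0, 0, -0.15, 0, -1], [1, 0, 0, 0, -1], [1.5, 0, 0, 0, -1], [1.5, 0, 0, 0, -1], [1.5, 0, 0, 0, -1], [1.5, 0, 0, 0, -1], [1.5, 0, 0, 0, -1], [1.5, 0, 0, 0, -1], [1.5, 0, 0, 0, -1], [1.5, 0, 0, 0, -1], [1.5, 0, 0, 0, -1], [0, 0, 0, 0, -1]])

```text
t: 5.7
eef_pos: [0.476, -0.1151, 0.033]
tool_rot: [-0.0, 0.679, 0.734, 0.0]
contact_force: [0.8, 0.8, -3.8]
gripper_width: 0.274
grasp_force: 44.3
```

Call:
carry_out(targets=[[0, 0, 0.2, 0, -1], [0, 0, 0, 0, -1], [0, 0, 0, 0, -0.3], [0, 0, 0, 0, 0.3], [0, 0, 0, 0, 1], [0, 0, 0, 0, 1], [0, 0, 0, 0, 1], [0, 0, -1, 0, 1], [0, 0, -3, 0, 1], [0, 0, -4, 0, 1], [0, 0, -4, 0, 1], [0, 0, -4, 0, 1]])

```text
t: 6.9
eef_pos: [0.4756, -0.1181, 0.1931]
tool_rot: [0.0, 0.68, 0.733, 0.0]
contact_force: [1.5, 0.2, -0.5]
gripper_width: 0.998
grasp_force: 0.0
```

Call:
carry_out(targets=[[2, 0, -4, 0, 1], [4, 0, -3, 0, 1], [4, 0, 0, 0, 1], [4, 0, 0, 0, 1], [4, 0, 0, 0, 1], [2, 0, 0, 0, 1], [0, 0, 0, 0, 1], [0, 0, 0, 0, 1], [0, 0, 0, 0, 1]])

```text
t: 7.8
eef_pos: [0.4612, 0.0798, 0.2609]
tool_rot: [0.0, 0.681, 0.732, -0.0]
contact_force: [0.4, 0.6, 0.0]
gripper_width: 0.999
grasp_force: 0.0
```

```bash
python3 - <<'E'
from h import *
delta([.46,.07,.27]); shot('wrist','w3')
E
```

```text
tcp [0.4612 0.0798 0.2609] shift cm [-0.97 -0.19 -0.91]
tool x heading deg 94.15 tilt 0.04
```

View pics/w3.png

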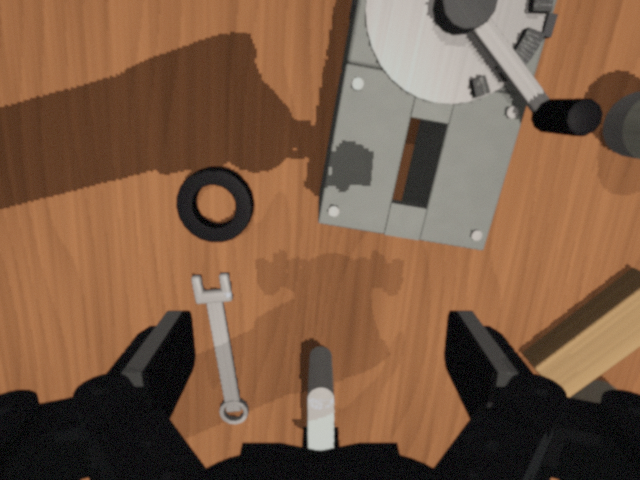

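The wrist view shows the extractor's mouth edge from (320,223) to (484,248), the roof window at about (393–447, 118–208), the lever knob top at (582,117), and the cassette nose at (320,392). I'll zoom in for precision.

```bash
python3 - <<'E'
from h import *
im=cv2.imread('pics/w3.png'); cv2.imwrite('pics/w3c.png',cv2.resize(im[90:255,310:500],None,fx=3.5,fy=3.5,interpolation=cv2.INTER_CUBIC))
c=np.load('pics/w3.npz')
P=px2w(c,[(320,223),(484,248),(393,203),(427,208),(414,118),(447,123)],.09);print(P.round(4))
print('knob',px2w(c,[(582,117)],.149),'nose top',px2w(c,[(319,390)],.07))
E
```

```text
[[0.4629 0.0687 0.09  ]
 [0.5903 0.058  0.09  ]
 [0.516  0.0881 0.09  ]
 [0.5419 0.0862 0.09  ]
 [0.5233 0.15   0.09  ]
 [0.547  0.1483 0.09  ]]
knob [[0.60659024 0.15851157 0.149     ]] nose top [[ 0.47390882 -0.09436012  0.07      ]]
```

View pics/w3c.png

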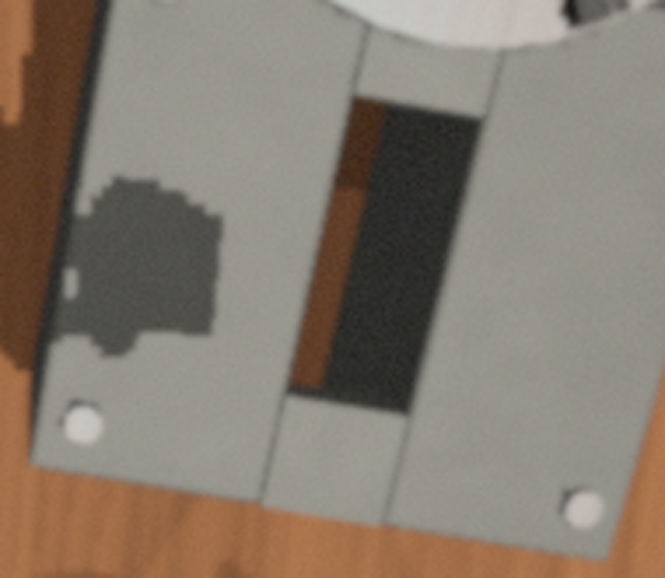

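In the zoomed crop the left seam runs from (365,30) to (262,500) and the right seam from (502,52) to (387,523). The mouth corners are at (33,463) and (607,557).

```bash
cat > slot.py <<'E'
from h import *
c=np.load('pics/w3.npz')
q=np.array([(365,30),(262,500),(502,52),(387,523),(33,463),(607,557)],float)
P=px2w(c,(q+.5)/3.5-.5+[310,90],.09)
l1,l0,r1,r0,c0,c1=P
d=(l1-l0)/np.linalg.norm(l1-l0)+(r1-r0)/np.linalg.norm(r1-r0); d/=np.linalg.norm(d)
hd=np.degrees(np.arctan2(d[1],d[0])); n=np.array([d[1],-d[0],0])
if __name__=='__main__':
    for a,b in((l0,l1),(r0,r1),(c0,c1)): print(np.degrees(np.arctan2(*(b-a)[1::-1])).round(2))
    print('width',abs((r0-l0)@n),abs((r1-l1)@n),'house',np.linalg.norm(c1-c0))
    print('mid seams',((l0+r0)/2).round(4),'mid corners',((c0+c1)/2).round(4), 'lateral diff',((c0+c1)/2-(l0+r0)/2)@n)
    cc=np.load('pics/w3.npz'); im=cv2.imread('pics/w3.png').astype(int)
    for v in range(404,440,5):
        g=im[v,290:350]; m=np.where((g.min(1)>110)&(g.max(1)-g.min(1)<60))[0]+290
        e=px2w(cc,[(m[0]-.5,v),(m[-1]+.5,v)],.07); print(v,e.mean(0).round(4),np.linalg.norm(e[1]-e[0]).round(4))
E
python3 slot.py
```

```text
84.74
84.81
-5.44
width 0.028037543341909367 0.0279204770176739 house 0.12815292932889855
mid seams [0.5263 0.0632 0.09  ] mid corners [0.5259 0.0634 0.09  ] lateral diff -0.00042685105980862475
404 [ 0.4764 -0.1094  0.07  ] 0.0259
409 [ 0.4768 -0.1149  0.07  ] 0.026
414 [ 0.4777 -0.1205  0.07  ] 0.0251
419 [ 0.4776 -0.1261  0.07  ] 0.0262
424 [ 0.478  -0.1317  0.07  ] 0.0263
429 [ 0.478  -0.1375  0.07  ] 0.0255
434 [ 0.4784 -0.1432  0.07  ] 0.0256
439 [ 0.4788 -0.149   0.07  ] 0.0257
```

Call:
carry_out(targets=[[-3.9, 0, 0, 0, 1], [-3.9, 0, 0, 0, 1], [-3.9, 0, 0, 0, 1], [-3.9, 0, 0, 0, 1], [-3.9, 0, 0, 0, 1], [-3.9, 0, 0, 0, 1], [-3.9, 0, 0, 0, 1], [-3.9, 0, 0, 0, 1], [0, 0, 3, 0, 1], [0, 0, 4, 0, 1], [0, 0, 4, 0, 1], [0, 0, 3, 0, 1]])

```text
t: 9.05
eef_pos: [0.4826, -0.2311, 0.1185]
tool_rot: [-0.001, 0.681, 0.732, -0.001]
contact_force: [0.5, -0.3, 0.4]
gripper_width: 0.999
grasp_force: 0.0
```

```bash
python3 - <<'E'
from h import *
delta([.4832,-.231,.03]); shot('wrist','w4')
E
```

```text
tcp [ 0.4826 -0.2311  0.1185] shift cm [-0.    0.08  8.85]
tool x heading deg 94.12 tilt 0.13
```

View pics/w4.png

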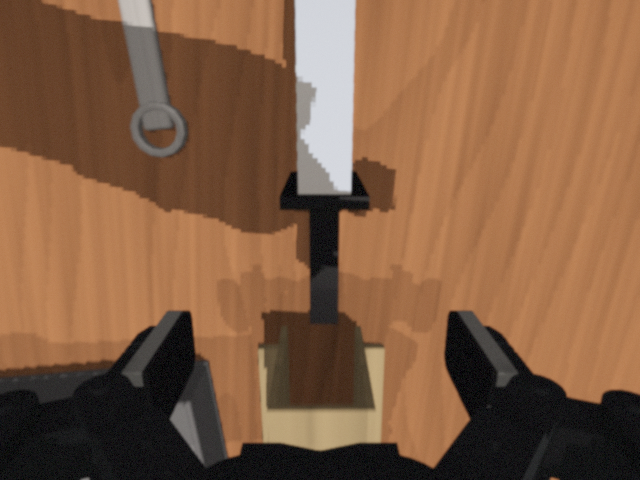

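The tongue runs from the collar at (324,207) to its end at (324,322), with its centre line at u≈324. It lies between the fingers and clear of the sleeve.

```bash
python3 - <<'E'
from h import *
c=np.load('pics/w4.npz')
a,b=px2w(c,[(324,209),(324,322)],.07); print(a,b,np.linalg.norm(a-b)); m=(a+b)/2; m[2]=.03; delta(m)
im=cv2.imread('pics/w4.png').astype(int)
e0,e1=px2w(c,[(295.5,10),(355.5,10)],.07).mean(0),px2w(c,[(298,185),(352.5,185)],.07).mean(0); d=e0-e1;print(e0,e1,'heading',np.degrees(np.arctan2(d[1],d[0])))
E
```

```text
[ 0.48302774 -0.20194545  0.07      ] [ 0.48734748 -0.25920908  0.07      ] 0.057426328960962725
tcp [ 0.48   -0.2301  0.1144] shift cm [-0.12  0.58  8.44]
tool x heading deg 94.14 tilt 0.5
[ 0.47746361 -0.12014808  0.07      ] [ 0.48275397 -0.19088345  0.07      ] heading 94.27723751878007
```

Call:
carry_out(targets=[[0, 0, 0, 0, 1], [0, 0, 0, 0, 1]])

```text
t: 9.3
eef_pos: [0.4851, -0.2309, 0.1222]
tool_rot: [0.001, 0.681, 0.733, 0.0]
contact_force: [0.0, -0.1, -0.2]
gripper_width: 1.002
grasp_force: 0.0
```

```bash
python3 - <<'E'
from h import *
delta([.4852,-.2306,.03]); print(bot.get_obs())
E
```

```text
tcp [ 0.4851 -0.2309  0.1222] shift cm [ 0.04 -0.    9.22]
tool x heading deg 94.2 tilt 0.11
{'t': 9.3, 'q': array([ 0.62819192,  0.41308927, -0.37112085,  1.96517052,  0.20528066,
        0.79735945,  0.21492804]), 'joint_vel': array([-0.00155042, -0.01845269, -0.00681468, -0.01004619,  0.00163431,
       -0.00583349, -0.00210637]), 'joint_torque': array([ 9.02450876e-02, -4.67361116e+01, -2.94559993e+00, -2.11131048e+01,
        1.79960002e-02,  4.93802433e-02, -2.03707641e-04]), 'eef_pos': array([ 0.48507706, -0.23088337,  0.12222158]), 'tool_rot': array([8.94227379e-04, 6.80726199e-01, 7.32537340e-01, 2.96393474e-04]), 'contact_force': array([ 0.02620423, -0.10322256, -0.22022754]), 'torque': array([ 0.01318608, -0.0087849 ,  0.00086904]), 'grasp_force': 0.0, 'gripper_width': 1.0016584755840563}
```

Call:
carry_out(targets=[[0, 0, 1.5, 0, 1], [0, 0, 2, 0, 1], [0, 0, 2, 0, 1], [0, 0, 2, 0, 1], [0, 0, 1.2, 0, 1], [0, 0, 0.4, 0, 1], [0, 0, 0, 0, 1], [0, 0, 0, 0, 1], [0, 0, 0, 0, 1]])

```text
t: 10.2
eef_pos: [0.485, -0.2303, 0.0308]
tool_rot: [0.001, 0.68, 0.733, 0.0]
contact_force: [-0.5, -0.6, -0.7]
gripper_width: 1.0
grasp_force: 0.0
```

Call:
carry_out(targets=[[0, 0, 0, 0, 0], [0, 0, 0, 0, -0.5], [0, 0, 0, 0, -1], [0, 0, 0, 0, -1], [0, 0, 0, 0, -1], [0, 0, 0, 0, -1], [0, 0, 0, 0, -1], [0, 0, 0, 0, -1], [0, 0, 0, 0, -1], [0, 0, 0, 0, -1]], force=60)

```text
t: 11.2
eef_pos: [0.4845, -0.23, 0.0299]
tool_rot: [0.0, 0.68, 0.733, 0.0]
contact_force: [1.3, 0.6, 0.7]
gripper_width: 0.158
grasp_force: 58.8
```

Call:
carry_out(targets=[[0, 0, -0.2, 0, -1], [0, 0, 0, 0, -1], [2, 0, 0, 0, -1], [2, 0, 0, 3, -1], [0, 0, 0, 3.2, -1], [0, 0, 0, 3.2, -1], [2, 0.5, 0, 0, -1], [2.5, 0.5, 0, 0, -1], [2.5, 0.5, 0, 0, -1], [2, 0.1, 0, 0, -1], [0.8, 0, 0, 0, -1]])

```text
t: 12.3
eef_pos: [0.5058, -0.0914, 0.0315]
tool_rot: [-0.001, 0.737, 0.676, 0.0]
contact_force: [-1.4, -0.7, -3.4]
gripper_width: 0.158
grasp_force: 58.5
```

Call:
carry_out(targets=[[0, 0, 0, 0, -1], [0, 0, 0, 0, -1], [0, 0, 0, 0, -1], [0, 0, 0, 0, -1], [0, 0, 0, 0, -1], [0, 0, 0, 0, -1]])

```text
t: 12.9
eef_pos: [0.506, -0.0944, 0.0318]
tool_rot: [0.0, 0.738, 0.674, -0.0]
contact_force: [0.2, 0.3, -4.1]
gripper_width: 0.156
grasp_force: 58.5
```

```bash
python3 - <<'E'
from h import *
delta([.5116,-.095,.0315]); shot('top','t2'); shot('wrist','w5')
im=cv2.imread('pics/t2.png'); cv2.imwrite('pics/t2c.png',cv2.resize(im[190:320,190:370],None,fx=4.4,fy=4.4,interpolation=cv2.INTER_CUBIC))
E
```

```text
tcp [ 0.506  -0.0944  0.0318] shift cm [-0.01  0.56  0.03]
tool x heading deg 84.82 tilt 0.01
```

View pics/t2c.png

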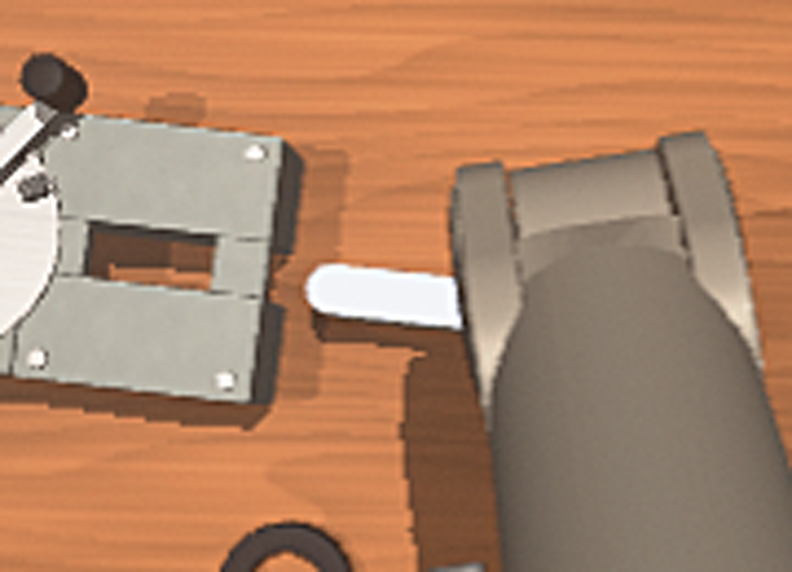

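The top crop shows the nose tip at (306,290), with body edges (340,265)–(455,277) and (330,317)–(460,328). The seams run (90,220)–(268,240) and (85,278)–(258,297). The cassette is offset toward the robot and still has to shift.

```bash
python3 - <<'E'
from h import *
c=np.load('pics/t2.npz')
f=lambda q,z: px2w(c,(np.array(q,float)+.5)/4.4-.5+[190,190],z)
s=f([(90,220),(268,240),(85,278),(258,297),(282,137),(250,402)],.09)
print('seams',s.round(4), 'hd',[np.degrees(np.arctan2(*(s[i]-s[i+1])[1::-1])).round(2) for i in(0,2)])
b=f([(340,265),(455,277),(330,317),(460,328),(306,290)],.072)
print('body',b.round(4),'hd',[np.degrees(np.arctan2(*(b[i]-b[i+1])[1::-1])).round(2) for i in(0,2)])
h=np.radians(84.8);d=np.array([np.cos(h),np.sin(h),0]);n=np.array([d[1],-d[0],0])
sl=(s[:2]@n).mean()/2+(s[2:4]@n).mean()/2; bo=(b[:2]@n).mean()/2+(b[2:4]@n).mean()/2
print('lat slot',sl,'corners',(s[4:]@n).mean(),'body',bo,'need n (tool y)',sl-bo,'gap',(s[4:]@d).mean()-b[4]@d, 'widths',(s[:2]@n).mean()-(s[2:4]@n).mean(),(b[:2]@n).mean()-(b[2:4]@n).mean())
from slot import l0,l1,r0,r1
p,_=R(); print('wrist based lat', np.mean([l0@n,l1@n,r0@n,r1@n])-p@n)
# wrist cross-check of body centre vs tcp (settled)
c5=np.load('pics/w5.npz'); im=cv2.imread('pics/w5.png').astype(int)
for v in (20,60,100,140):
    g=im[v,230:410]; m=np.where((g.min(1)>90)&(g.max(1)-g.min(1)<50))[0]+230
    if len(m):
        e=px2w(c5,[(m[0]-.5,v),(m[-1]+.5,v)],.072); print(v,m[0],m[-1],'lat body-tcp',(e.mean(0)-p)@n, np.linalg.norm(e[1]-e[0]))
E
```

```text
seams [[0.5478 0.148  0.09  ]
 [0.5396 0.0616 0.09  ]
 [0.5197 0.1493 0.09  ]
 [0.512  0.0655 0.09  ]
 [0.5898 0.0564 0.09  ]
 [0.4617 0.0678 0.09  ]] hd [np.float64(84.57), np.float64(84.74)]
body [[ 0.5294  0.0285  0.072 ]
 [ 0.5244 -0.0281  0.072 ]
 [ 0.5038  0.0327  0.072 ]
 [ 0.4995 -0.0311  0.072 ]
 [ 0.5168  0.0448  0.072 ]] hd [np.float64(85.01), np.float64(86.13)]
lat slot 0.5180020079609526 corners 0.5179440677783724 body 0.5120820957921702 need n (tool y) 0.005919912168782404 gap 0.01801787565189164 widths 0.02796416125661505 0.02522893674482568
wrist based lat 0.005921322342835711
20 264 375 lat body-tcp 0.000485041403394915 0.024220857094706588
60 265 374 lat body-tcp 0.0004921914231117517 0.024377705106503906
100 266 372 lat body-tcp 0.0003860712596527958 0.024318085690654703
140 268 371 lat body-tcp 0.0005076660630409912 0.024258101551982096
```

Call:
carry_out(targets=[[0, 0.3, 0, 0, -1], [0, 0.27, 0.05, 0, -1], [0, 0, 0, 0, -1], [0, 0, 0, 0, -1], [0, 0, 0, 0, -1], [0.7, 0, 0, 0, -1], [0.7, 0, 0, 0, -1], [0.7, 0, 0, 0, -1], [0.7, 0, 0, 0, -1], [0.7, 0, 0, 0, -1], [0.5, 0, 0, 0, -1], [0, 0, 0, 0, -1]])

```text
t: 14.2
eef_pos: [0.5155, -0.0534, 0.0314]
tool_rot: [-0.0, 0.738, 0.675, 0.0]
contact_force: [0.0, 0.1, -3.9]
gripper_width: 0.154
grasp_force: 58.5
```

Call:
carry_out(targets=[[0.7, 0, 0, 0, -1], [0.8, 0, 0, 0, -1], [0.8, 0, 0, 0, -1], [0.8, 0, 0, 0, -1], [0.8, 0, 0, 0, -1], [0.8, 0, 0, 0, -1], [0.8, 0, 0, 0, -1], [0.8, 0, 0, 0, -1], [0.5, 0, 0, 0, -1], [0, 0, 0, 0, -1], [0, 0, 0, 0, -1]])

```text
t: 15.3
eef_pos: [0.5213, 0.0129, 0.0313]
tool_rot: [0.0, 0.738, 0.675, -0.0]
contact_force: [-0.9, 0.1, -2.8]
gripper_width: 0.155
grasp_force: 58.5
```

Call:
carry_out(targets=[[0.4, 0, 0, 0, -1], [0.4, 0, 0, 0, -1], [0.2, 0, 0.05, 0, -1], [0.2, 0, 0.05, 0, -1], [0, 0, 0, 0, -1], [0, 0, 0, 0, -1]])

```text
t: 15.9
eef_pos: [0.5224, 0.0251, 0.0303]
tool_rot: [-0.0, 0.738, 0.675, -0.0]
contact_force: [1.0, 1.1, -2.7]
gripper_width: 0.156
grasp_force: 58.5
```

Call:
carry_out(targets=[[0.15, 0, 0.05, 0, -1], [0.15, 0, 0, 0, -1], [0, 0, 0, 0, -1], [0, 0, 0, 0, -1]])

```text
t: 16.3
eef_pos: [0.5229, 0.0272, 0.03]
tool_rot: [0.0, 0.738, 0.674, -0.0]
contact_force: [-0.6, -5.5, 0.4]
gripper_width: 0.157
grasp_force: 59.1
```

Call:
carry_out(targets=[[0.15, 0, 0, 0, -1], [0.15, 0, 0, 0, -1], [0, 0, 0, 0, -1], [0, 0, 0, 0, -1]])

```text
t: 16.7
eef_pos: [0.5228, 0.0272, 0.03]
tool_rot: [0.001, 0.739, 0.673, -0.002]
contact_force: [-2.4, -12.4, 4.0]
gripper_width: 0.159
grasp_force: 59.7
```

Call:
carry_out(targets=[[0, 0, 0, 0, -0.4], [0, 0, 0, 0, 0.2], [0, 0, 0, 0, 0.8], [0, 0, 0, 0, 1], [0, 0, 0, 0, 1], [-0.3, 0, 0, 0, 1], [0, 0, -1, 0, 1], [0, 0, -3, 0, 1], [0, 0, -4, 0, 1], [0, 0, -4, 0, 1], [0, 0, -4, 0, 1], [0, 0, -4, 0, 1]])

```text
t: 17.9
eef_pos: [0.5223, 0.028, 0.2323]
tool_rot: [0.0, 0.738, 0.675, 0.0]
contact_force: [1.3, -0.7, 0.2]
gripper_width: 0.998
grasp_force: 0.0
```

Call:
carry_out(targets=[[3, 0, -3, 0, 1], [3, 0, -3, 0, 1], [1, 0, 0, 0, 1], [0, 0, 0, 0, 1], [0, 0, 0, 0, 1], [0, 0, 0, 0, 1], [0, 0, 0, 0, 1], [0, 0, 0, 0, 1]])

```text
t: 18.7
eef_pos: [0.5288, 0.0969, 0.2892]
tool_rot: [-0.0, 0.739, 0.674, -0.001]
contact_force: [1.0, -0.2, -0.6]
gripper_width: 1.003
grasp_force: 0.0
```

```bash
python3 - <<'E'
from h import *
R(); shot('wrist','w6'); delta([.6,.155,.13])
E
```

```text
tcp [0.5289 0.0971 0.2894] shift cm [ 6.42  6.57 15.93]
tool x heading deg 84.8 tilt 0.05
```

View pics/w6.png

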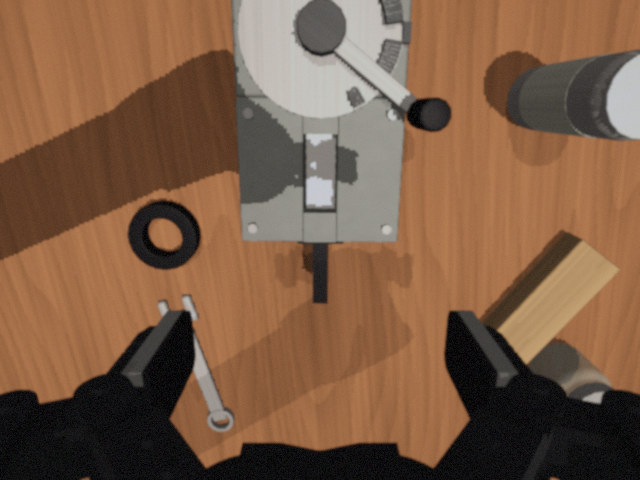

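The wrist view shows the cassette home: its body fills the roof window (305–337, 133–210) and the collar is flush at (320,243). The knob top is at (433,115), and the spray can stands nearby with its base at about (525,100).

```bash
python3 - <<'E'
from h import *
c=np.load('pics/w6.npz')
h=np.radians(84.8);d=np.array([np.cos(h),np.sin(h),0]);n=np.array([d[1],-d[0],0])
mouth=np.array([.5257,.0633,0])
pv=mouth+.16*d; k=px2w(c,[(433,115)],.149)[0]
print('pivot',pv,'imaged hub',px2w(c,[(321,25)],.115),'knob',k,'r',np.linalg.norm((k-pv)[:2]))
r=k-pv; a=np.arctan2(r[1],r[0])-h; print('joint',(a+2.42+np.pi)%(2*np.pi)-np.pi)
ct=np.load('pics/top0.npz') if 0 else imaging.calibration('top')
print('can top',px2w(ct,[(203,141)],.15),px2w(c,[(637,95)],.15),'offcut corner',px2w(c,[(568,232),(617,268)],.03))
for j in(0,.3,.6,.85): print(j,(pv+.092*np.array([np.cos(h-2.42+j),np.sin(h-2.42+j),0])).round(4))
delta(k)
E
```

```text
pivot [0.54020121 0.2226415  0.        ] imaged hub [[0.54149294 0.22202727 0.115     ]] knob [0.60699718 0.15839065 0.149     ] r 0.09268156651349092
joint 0.1739816176591229
can top [[0.74432265 0.15689396 0.15      ]] [[0.73407594 0.15920796 0.15      ]] offcut corner [[ 0.76658277  0.03082265  0.03      ]
 [ 0.81868445 -0.01169622  0.03      ]]
0 [0.5945 0.1483 0.    ]
0.3 [0.614  0.1677 0.    ]
0.6 [0.6269 0.192  0.    ]
0.85 [0.6318 0.2144 0.    ]
tcp [0.5289 0.0971 0.2894] shift cm [ 6.82  7.24 14.03]
tool x heading deg 84.8 tilt 0.05
```

Call:
carry_out(targets=[[2.3, 2.4, 0, 0, 1], [2.3, 2.4, 0, 0, 1], [2.2, 2.4, 0, 0, 0.6], [0, 0, 3, 0, 0.4], [0, 0, 3, 0, 0.4], [0, 0, 3, 0, 0.4], [0, 0, 2, 0, 0.4], [0, 0, 0, 0, 0.4], [0, 0, 0, 0, 0.4], [0, 0, 0, 0, 0.4], [0, 0, 0, 0, 0.4]])

```text
t: 19.85
eef_pos: [0.6077, 0.1594, 0.1814]
tool_rot: [0.001, 0.738, 0.675, 0.001]
contact_force: [0.8, 0.6, 0.3]
gripper_width: 0.7
grasp_force: 0.0
```

```bash
python3 - <<'E'
from h import *
delta([.607,.1584,.118]); shot('wrist','w7')
im=cv2.imread('pics/w7.png'); c=np.load('pics/w7.npz'); print(w2px(c,[[.607,.1584,.149],[.5948,.1483,.149]]).round(0))
E
```

```text
tcp [0.6077 0.1594 0.1814] shift cm [-0.11 -0.08  6.34]
tool x heading deg 84.85 tilt 0.15
[[317. 284.]
 [292. 307.]]
```

View pics/w7.png

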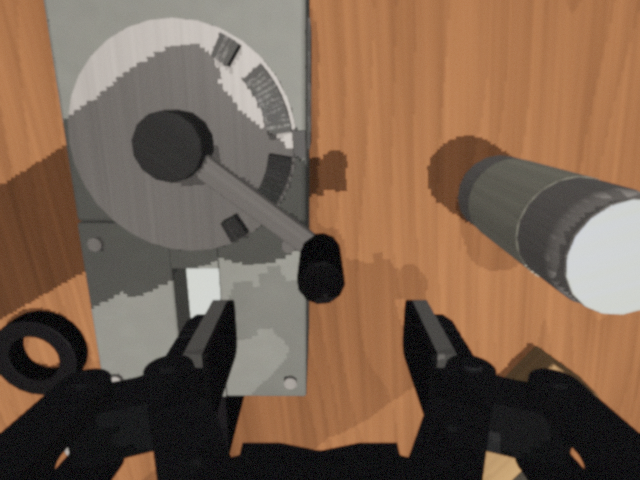

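The knob top is at (321,281), centred between the fingers (mid u≈319). The middle notch is the gap in the teeth near (285,140). I'll descend and grip.

Call:
carry_out(targets=[[0, 0, 2, 0, 0.4], [0, 0, 2, 0, 0.4], [0, 0, 1.5, 0, 0.4], [0, 0, 0.7, 0, 0.4], [0, 0, 0, 0, 0.4], [0, 0, 0, 0, 0], [0, 0, 0, 0, -0.5], [0, 0, 0, 0, -1], [0, 0, 0, 0, -1], [0, 0, 0, 0, -1], [0, 0, 0, 0, -1], [0, 0, 0, 0, -1]], force=30)

```text
t: 21.1
eef_pos: [0.6081, 0.159, 0.1189]
tool_rot: [0.001, 0.738, 0.674, 0.001]
contact_force: [2.3, -2.4, 5.4]
gripper_width: 0.248
grasp_force: 31.4
```

```bash
python3 - <<'E'
from h import *
p,r=R(); print(p); h=np.radians(84.8); pv=np.array([.5402,.2226])
v=p[:2]-pv; a=np.arctan2(v[1],v[0]); print('joint',a-h+2.42,np.linalg.norm(v))
t0=a-h+2.42; pr=p[:2]
for j in np.linspace(t0,.86,9)[1:]:
    q=pv+.092*np.array([np.cos(h-2.42+j),np.sin(h-2.42+j)]); s=r.inv().apply(np.r_[q-pr,0])*100; print(j.round(2),q.round(4),s.round(2)); pr=q
E
```

```text
[0.60812623 0.1589534  0.11891016]
joint 0.18707784758822488 0.09308524004557991
0.27 [0.6124 0.1656] [0.7  0.36 0.  ]
0.36 [0.6169 0.1718] [0.67 0.4  0.  ]
0.44 [0.6209 0.1784] [0.7  0.34 0.  ]
0.52 [0.6243 0.1854] [0.72 0.28 0.  ]
0.61 [0.6272 0.1926] [0.74 0.22 0.  ]
0.69 [0.6294 0.2   ] [0.76 0.15 0.  ]
0.78 [0.631  0.2076] [0.77 0.09 0.  ]
0.86 [0.6319 0.2153] [0.77 0.02 0.  ]
```

Call:
carry_out(targets=[[0.7, 0.42, 0, 0, -1], [0.67, 0.4, 0, 0, -1], [0.7, 0.34, 0, 0, -1], [0.72, 0.28, 0, 0, -1], [0.74, 0.22, 0, 0, -1], [0.76, 0.15, 0, 0, -1], [0.77, 0.09, 0, 0, -1], [0.77, 0.02, 0, 0, -1], [0, 0, 0, 0, -1], [0, 0, 0, 0, -1], [0, 0, 0, 0, -1]])

```text
t: 22.2
eef_pos: [0.6328, 0.2155, 0.1189]
tool_rot: [0.001, 0.738, 0.675, 0.002]
contact_force: [4.7, -0.6, 4.8]
gripper_width: 0.245
grasp_force: 31.5
```

```bash
python3 - <<'E'
from h import *
p,r=R(); h=np.radians(84.8); v=p[:2]-[.5402,.2226]; print('joint',np.arctan2(v[1],v[0])-h+2.42,np.linalg.norm(v)); delta([.6319,.2148,.1189])
E
```

```text
joint 0.8634799866317608 0.09289006676198408
tcp [0.6328 0.2155 0.1189] shift cm [-0.08 -0.09  0.  ]
tool x heading deg 84.86 tilt 0.21
```

Call:
carry_out(targets=[[0, 0, 0, 0, -0.4], [0, 0, 0, 0, -0.1], [0, 0, 0, 0, 0.2], [0, 0, 0, 0, 0.3], [0, 0, 0, 0, 0.3], [0, 0, -1, 0, 0.3], [0, 0, -3, 0, 0.3], [0, 0, -4, 0, 0.3], [0, 0, -4, 0, 0.3], [0, 0, -4, 0, 0.3], [0, 0, 0, 0, 0.3], [0, 0, 0, 0, 0.3]])

```text
t: 23.4
eef_pos: [0.6316, 0.2157, 0.2798]
tool_rot: [0.001, 0.738, 0.675, 0.001]
contact_force: [-1.0, -1.2, -1.0]
gripper_width: 0.65
grasp_force: 0.0
```

Call:
carry_out(targets=[[-3, -3, 0, 0, 0.3], [-3, -3, 0, 0, 0.3], [-2, -2, 0, 0, 0.3], [0, 0, 0, 0, 0.3], [0, 0, 0, 0, 0.3], [0, 0, 0, 0, 0.3], [0, 0, 0, 0, 0.3], [0, 0, 0, 0, 0.3]])

```text
t: 24.2
eef_pos: [0.5446, 0.1436, 0.2774]
tool_rot: [-0.0, 0.738, 0.675, -0.0]
contact_force: [-0.3, -0.3, 0.3]
gripper_width: 0.649
grasp_force: 0.0
```

```bash
python3 - <<'E'
from h import *
delta([0,0,0]); c=shot('wrist','w8')
h=np.radians(84.8)
for j in(.75,.85,.95): print(w2px(c,[[.5402+.092*np.cos(h-2.42+j),.2226+.092*np.sin(h-2.42+j),.149]]).round(1))
d=np.array([np.cos(h),np.sin(h)]);print('collar front expected',w2px(c,[[.5257,.0633,.076]]))
E
```

```text
tcp [0.5446 0.1436 0.2774] shift cm [-19.14 -52.95  27.77]
tool x heading deg 84.91 tilt 0.04
[[450.7 114.6]]
[[452.8  98.7]]
[[453.4  82.6]]
collar front expected [[305.6303609 292.0349698]]
```

View pics/w8.png

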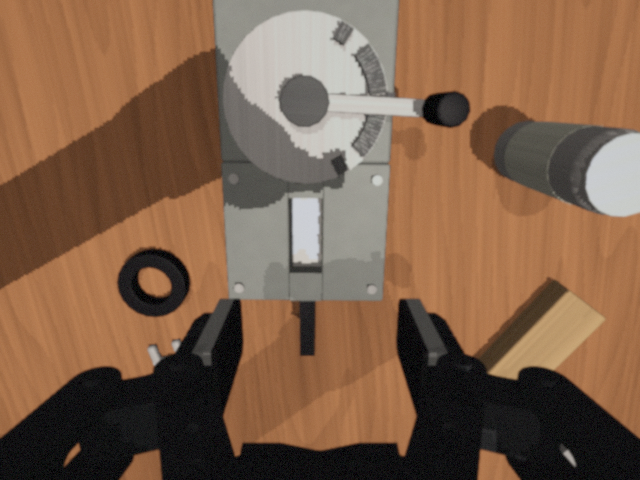

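The cassette is still home, with the collar flush at (306,300). The lever points across toward the notch, its knob top at about (454,108). That reads a little short of 0.85 rad, so I'll measure it numerically. This was my 11th picture, one over the limit of 10, so I won't view any more.

```bash
python3 - <<'E'
from h import *
c=np.load('pics/w8.npz'); im=cv2.imread('pics/w8.png'); g=im.max(2)
m=(g[80:140,420:480]<48).astype('uint8'); v,u=np.where(m); print('blob u',u.min()+420,u.max()+420,'v',v.min()+80,v.max()+80)
top=[(uu+420,(v[u==uu].min()+v[u==uu].max())/2+80,np.ptp(v[u==uu])+1) for uu in range(30,51,3) if (u==uu).any()]; print(top)
h=np.radians(84.8); hub=px2w(c,[(303.5,101)],.115)[0]; print('hub',hub)
pv=np.array([.5402,.2226])
k=px2w(c,[(u.max()+420.5-17,v[u>28].mean()+80)],.149)[0]
for P in(pv,hub[:2]):
    r=k[:2]-P; print('knob',k,'joint',np.arctan2(r[1],r[0])-h+2.42,np.linalg.norm(r))
E
```

```text
blob u 423 468 v 93 126
[(450, np.float64(109.5), np.int64(34)), (453, np.float64(109.0), np.int64(33)), (456, np.float64(108.5), np.int64(32)), (459, np.float64(108.0), np.int64(29)), (462, np.float64(108.0), np.int64(25)), (465, np.float64(107.5), np.int64(18)), (468, np.float64(109.5), np.int64(2))]
hub [0.54102671 0.22130726 0.115     ]
knob [0.63103963 0.20974113 0.149     ] joint 0.7993393214686402 0.09174524371220655
knob [0.63103963 0.20974113 0.149     ] joint 0.8121668540094351 0.09075297127630827
```

```bash
python3 - <<'E'
from h import *
h=np.radians(84.8)
for f in('w7','w8'):
    c=np.load(f'pics/{f}.npz'); g=cv2.imread(f'pics/{f}.png').max(2).astype('float32'); print(f)
    for rr,z in((.050,.101),(.054,.101),(.058,.101),(.061,.1)):
        js=np.arange(.55,1.2,.025); P=np.c_[.5402+rr*np.cos(h-2.42+js),.2226+rr*np.sin(h-2.42+js),z+0*js]
        q=w2px(c,P).astype('float32'); s=cv2.remap(g,q[:,:1],q[:,1:],cv2.INTER_LINEAR)[:,0]
        print(rr,' '.join(f'{j:.2f}:{x:.0f}' for j,x in zip(js,s)))
E
```

```text
w7
0.05 0.55:61 0.58:55 0.60:55 0.63:55 0.65:55 0.68:55 0.70:53 0.73:67 0.75:115 0.78:114 0.80:119 0.83:118 0.85:117 0.88:91 0.90:84 0.93:89 0.95:102 0.98:133 1.00:137 1.03:107 1.05:110 1.08:106 1.10:106 1.13:116 1.15:105 1.18:108
0.054 0.55:60 0.58:56 0.60:55 0.63:55 0.65:56 0.68:55 0.70:53 0.73:75 0.75:115 0.78:117 0.80:115 0.83:117 0.85:145 0.88:180 0.90:183 0.93:152 0.95:107 0.98:120 1.00:126 1.03:104 1.05:110 1.08:105 1.10:105 1.13:113 1.15:114 1.18:120
0.058 0.55:60 0.58:55 0.60:55 0.63:53 0.65:57 0.68:56 0.70:48 0.73:84 0.75:115 0.78:118 0.80:192 0.83:206 0.85:207 0.88:207 0.90:207 0.93:170 0.95:108 0.98:116 1.00:134 1.03:111 1.05:111 1.08:110 1.10:104 1.13:105 1.15:105 1.18:111
0.061 0.55:88 0.58:84 0.60:95 0.63:104 0.65:99 0.68:81 0.70:101 0.73:84 0.75:95 0.78:102 0.80:106 0.83:106 0.85:106 0.88:107 0.90:104 0.93:107 0.95:133 0.98:193 1.00:192 1.03:194 1.05:190 1.08:188 1.10:179 1.13:182 1.15:188 1.18:188
w8
0.05 0.55:118 0.58:125 0.60:122 0.63:106 0.65:142 0.68:191 0.70:203 0.73:202 0.75:202 0.78:203 0.80:204 0.83:202 0.85:202 0.88:191 0.90:142 0.93:121 0.95:106 0.98:122 1.00:127 1.03:114 1.05:116 1.08:115 1.10:114 1.13:110 1.15:118 1.18:124
0.054 0.55:114 0.58:116 0.60:128 0.63:118 0.65:118 0.68:173 0.70:200 0.73:202 0.75:202 0.78:202 0.80:204 0.83:202 0.85:200 0.88:181 0.90:129 0.93:131 0.95:108 0.98:115 1.00:118 1.03:108 1.05:108 1.08:121 1.10:119 1.13:105 1.15:106 1.18:104
0.058 0.55:125 0.58:124 0.60:139 0.63:119 0.65:120 0.68:155 0.70:199 0.73:203 0.75:202 0.78:202 0.80:204 0.83:202 0.85:200 0.88:173 0.90:108 0.93:117 0.95:110 0.98:130 1.00:138 1.03:118 1.05:121 1.08:125 1.10:125 1.13:123 1.15:121 1.18:134
0.061 0.55:161 0.58:160 0.60:158 0.63:149 0.65:147 0.68:155 0.70:196 0.73:202 0.75:203 0.78:203 0.80:204 0.83:202 0.85:200 0.88:166 0.90:105 0.93:113 0.95:146 0.98:161 1.00:161 1.03:159 1.05:159 1.08:158 1.10:155 1.13:156 1.15:154 1.18:157
```

The frame checks out: the notch gap is centred at 0.84. But the lever reads about 0.79, so it slid along the pads during the swing. I'll turn the gripper 90° and close tangentially at 0.85, which centres the knob exactly.

Call:
carry_out(targets=[[0, 0, 0, -8.2, 0.3], [0, 0, 0, -8.2, 0.3], [0, 0, 0, -8.2, 0.3], [0, 0, 0, -8.2, 0.3], [0, 0, 0, -8.2, 0.3], [0, 0, 0, -8.2, 0.3], [0, 0, 0, -8.2, 0.3], [0, 0, 0, -8.2, 0.3], [0, 0, 0, -8.2, 0.3], [0, 0, 0, -8.2, 0.3], [0, 0, 0, -8, 0.3], [0, 0, 0, 0, 0.3]])

```text
t: 25.45
eef_pos: [0.5445, 0.1431, 0.2776]
tool_rot: [-0.0, 0.044, 0.999, 0.0]
contact_force: [-0.4, 0.9, -0.3]
gripper_width: 0.644
grasp_force: 0.0
```

Call:
carry_out(targets=[[0, 0, 0, 0, 0.3], [0, 0, 0, 0, 0.3], [0, 0, 0, 0, 0.3]])

```text
t: 25.75
eef_pos: [0.5443, 0.143, 0.2778]
tool_rot: [0.0, 0.046, 0.999, -0.0]
contact_force: [-0.4, 0.5, 1.2]
gripper_width: 0.648
grasp_force: 0.0
```

```bash
python3 - <<'E'
from h import *
delta([.6318,.2144,.120]); print(bot.get_obs()['q'])
E
```

```text
tcp [0.5443 0.143  0.2778] shift cm [-8.06  7.91 15.78]
tool x heading deg 174.77 tilt 0.01
[ 0.17087676  0.32178159 -0.66864192  1.73768363  0.21591776  1.1567757
  0.91920018]
```

Call:
carry_out(targets=[[-2.7, 2.6, 0, 0, 0.3], [-2.7, 2.7, 0, 0, 0.3], [-2.66, 2.61, 0, 0, 0.3], [0, 0, 2, 0, 0.3], [0, 0, 3, 0, 0.3], [0, 0, 3, 0, 0.3], [0, 0, 2, 0, 0.3], [0, 0, 0, 0, 0.3], [0, 0, 0, 0, 0.3], [0, 0, 0, 0, 0.3], [0, 0, 0, 0, 0.3]])

```text
t: 26.85
eef_pos: [0.6324, 0.2149, 0.1795]
tool_rot: [0.001, 0.045, 0.999, 0.0]
contact_force: [0.1, -0.2, 0.2]
gripper_width: 0.652
grasp_force: 0.0
```

```bash
python3 - <<'E'
from h import *
delta([.6318,.2144,.120])
E
```

```text
tcp [0.6324 0.2149 0.1795] shift cm [ 0.07 -0.07  5.95]
tool x heading deg 174.85 tilt 0.15
```

Call:
carry_out(targets=[[0, 0, 2, 0, 0.3], [0, 0, 2, 0, 0.3], [0, 0, 1.5, 0, 0.3], [0, 0, 0.4, 0, 0.3], [0, 0, 0, 0, 0.3], [0, 0, 0, 0, 0], [0, 0, 0, 0, -0.4], [0, 0, 0, 0, -1], [0, 0, 0, 0, -1], [0, 0, 0, 0, -1], [0, 0, 0, 0, -1], [0, 0, 0, 0, -1]], force=30)

```text
t: 28.05
eef_pos: [0.6325, 0.2143, 0.12]
tool_rot: [0.001, 0.045, 0.999, -0.0]
contact_force: [1.0, -1.8, 5.7]
gripper_width: 0.245
grasp_force: 29.4
```

```bash
python3 - <<'E'
from h import *
p,r=R(); h=np.radians(84.8); v=p[:2]-[.5402,.2226]; print('joint',np.arctan2(v[1],v[0])-h+2.42,np.linalg.norm(v)); delta([.6318,.2144,.120])
E
```

```text
joint 0.849810686208488 0.09269839194091112
tcp [0.6325 0.2143 0.12  ] shift cm [ 0.07  0.01 -0.  ]
tool x heading deg 174.84 tilt 0.11
```

Call:
carry_out(targets=[[0, 0, 0, 0, -0.4], [0, 0, 0, 0, -0.1], [0, 0, 0, 0, 0.2], [0, 0, 0, 0, 0.3], [0, 0, 0, 0, 0.3], [0, 0, -1, 0, 0.3], [0, 0, -3, 0, 0.3], [0, 0, -4, 0, 0.3], [0, 0, -4, 0, 0.3], [0, 0, -4, 0, 0.3], [0, 0, 0, 0, 0.3], [0, 0, 0, 0, 0.3]])

```text
t: 29.25
eef_pos: [0.6321, 0.2149, 0.2807]
tool_rot: [0.001, 0.045, 0.999, 0.001]
contact_force: [0.0, -0.3, -1.2]
gripper_width: 0.649
grasp_force: 0.0
```

Call:
carry_out(targets=[[0, 0, 0, 0, 0.3], [0, 0, 0, 0, 0.3], [0, 0, 0, 0, 0.3]])

```text
t: 29.55
eef_pos: [0.6312, 0.2142, 0.2776]
tool_rot: [-0.001, 0.045, 0.999, -0.0]
contact_force: [0.2, -0.2, -0.0]
gripper_width: 0.65
grasp_force: 0.0
```

```bash
python3 - <<'E'
from h import *
R(); c=shot('wrist','w9'); h=np.radians(84.8); im=cv2.imread('pics/w9.png'); g=im.max(2).astype('float32')
for rr in(.040,.045,.050,.054,.058,.062,.066):
    js=np.arange(.6,1.1,.02); P=np.c_[.5402+rr*np.cos(h-2.42+js),.2226+rr*np.sin(h-2.42+js),.106+0*js]
    q=w2px(c,P).astype('float32'); s=cv2.remap(g,q[:,:1],q[:,1:],cv2.INTER_LINEAR)[:,0]
    print(rr,' '.join(f'{j:.2f}:{x:.0f}' for j,x in zip(js,s)))
for p in ((.6318,.2144,.149),): print('knob px expected',w2px(c,[p]))
u0,v0=w2px(c,[(.6318,.2144,.149)])[0].astype(int)
m=g[v0-35:v0+35,u0-35:u0+35]<45; v,u=np.where(m); print('dark',u.min()+u0-35,u.max()+u0-35,v.min()+v0-35,v.max()+v0-35,u.mean()+u0-35)
# cassette: seams of black tongue
print('cassette tongue expected px',w2px(c,[(.5225,.0275,.07)]))
E
```

```text
0.04 0.60:88 0.62:80 0.64:73 0.66:74 0.68:83 0.70:96 0.72:104 0.74:108 0.76:106 0.78:107 0.80:107 0.82:109 0.84:110 0.86:112 0.88:114 0.90:111 0.92:112 0.94:111 0.96:108 0.98:104 1.00:104 1.02:109 1.04:107 1.06:110 1.08:109 1.10:109
0.045 0.60:102 0.62:96 0.64:83 0.66:70 0.68:73 0.70:80 0.72:97 0.74:105 0.76:108 0.78:105 0.80:105 0.82:106 0.84:109 0.86:113 0.88:113 0.90:112 0.92:108 0.94:110 0.96:104 0.98:99 1.00:102 1.02:99 1.04:99 1.06:98 1.08:97 1.10:88
0.05 0.60:53 0.62:51 0.64:54 0.66:51 0.68:42 0.70:46 0.72:74 0.74:98 0.76:108 0.78:106 0.80:107 0.82:106 0.84:111 0.86:110 0.88:111 0.90:110 0.92:110 0.94:103 0.96:83 0.98:55 1.00:48 1.02:48 1.04:51 1.06:52 1.08:51 1.10:54
0.054 0.60:54 0.62:52 0.64:48 0.66:47 0.68:43 0.70:44 0.72:67 0.74:90 0.76:104 0.78:108 0.80:107 0.82:106 0.84:108 0.86:111 0.88:111 0.90:110 0.92:109 0.94:101 0.96:75 0.98:51 1.00:51 1.02:51 1.04:51 1.06:52 1.08:53 1.10:52
0.058 0.60:58 0.62:56 0.64:57 0.66:57 0.68:49 0.70:48 0.72:57 0.74:74 0.76:99 0.78:104 0.80:107 0.82:106 0.84:107 0.86:109 0.88:112 0.90:108 0.92:110 0.94:96 0.96:76 0.98:68 1.00:69 1.02:70 1.04:72 1.06:71 1.08:69 1.10:65
0.062 0.60:77 0.62:79 0.64:78 0.66:72 0.68:60 0.70:49 0.72:40 0.74:50 0.76:87 0.78:104 0.80:106 0.82:107 0.84:108 0.86:110 0.88:109 0.90:107 0.92:108 0.94:97 0.96:76 0.98:74 1.00:74 1.02:75 1.04:77 1.06:77 1.08:76 1.10:79
0.066 0.60:145 0.62:158 0.64:158 0.66:161 0.68:162 0.70:162 0.72:159 0.74:151 0.76:117 0.78:103 0.80:104 0.82:105 0.84:109 0.86:109 0.88:109 0.90:106 0.92:107 0.94:98 0.96:93 0.98:93 1.00:93 1.02:92 1.04:96 1.06:99 1.08:100 1.10:124
knob px expected [[319.51908927 224.10755462]]
dark 305 334 199 238 320.43696275071636
cassette tongue expected px [[65.45286491 81.70173929]]
```

```bash
python3 -c "
from station import bot
print(bot.hand_in())"
```

```text
the job is handed in; nothing more can be done
None
```

I handed the job in at about 29.6 s of the 72 s allowed: the cassette looked fully home with its collar flush, the clamp lever was released at about 0.85 rad, and the gripper was clear; I viewed 11 pictures, one over the limit of 10, and the hand-in returned no verdict.

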